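Fit a sensor into the slanted collet port of a bench fermenter

TASK

Fit the red-headed sensor into the slanted port of the fermenter: lift it out of the white stand, lower it gently down the port, neither dropping nor forcing it, until its head sits fully home on the white collet, and let go of it. Then turn the port's blue nut clockwise, letting go and taking a fresh hold as often as needed, until the collet grips the sensor firmly and the nut comes to a stop. Leave the green sensor standing in the stand and do not move the bottles or the beaker.

Things in the scene. Friction and masses are not known exactly. Their poses are not given: they have to be found in the camera images.
- red_sensor: Loose sensor, 50 to 100 g, upright in the stand. Red head: cylinder 21 mm in diameter, 28 mm high. Below it a straight glass shank 12 mm in diameter, round-ended, reaching 105 mm below the head's underside. Origin: middle of the head (14 mm above its underside); z up along the axis. The underside rests on the stand: grip with the fingertips just above the plate, lift over 110 mm straight up.
- green_sensor: Second loose sensor, same shape and size, green head, steel shank, in the stand's other hole, 72 mm from the red one. It stays there. Origin: middle of its head.
- stand: White sensor stand, fixed: 60 mm deep (x), 140 mm wide (y), top plate 112 mm above the bench. Origin under its centre on the bench; two 15 mm holes at 36 mm either side along its y; which sensor is in which varies. Room for fingers beside a head is in front and behind (along its x).
- collet_face (a point): Centre of the upper face of the white collet in the fermenter's slanted port; fixed, place and heading vary, about 0.20 m above the bench. z: the port's axis, up and outwards, 30 degrees from vertical; y level; x inwards and up, to the motor. The bore runs along -z, 15 mm wide, over 105 mm deep. Fully home the head's underside rests on this face, the head's middle 14 mm from it along z.
- nut_middle (a point): Middle of the blue eight-sided nut, on the port's axis 14 mm below collet_face; axes as there, they do not turn with the nut. Nut 36 mm across flats, 39 over corners, 24 mm long, its top 2 mm below collet_face; under it a tube 27 mm in diameter, 46 mm to the head plate. No fixed part within 40 mm of the axis beside the nut. It tightens clockwise seen from above (along -z), and stays where left.
- collet: White four-jaw collet inside the nut; origin 72 mm below collet_face on the axis. Nut from loose to hard stop: 2.75 rad. It starts 0 to 1.0 rad from loose (not told); jaws then leave 13 to 15 mm. Drag about 0.12 N m; at 1.8 to 2.2 rad the jaws meet the shank and the drag grows to about 0.22 N m at the stop. The grip is firm from about 2.5 rad on: turn to the stop, where the torque jumps.
- reactor: Bench fermenter, fixed: foot 170 mm in diameter, glass vessel, steel head plate 190 mm in diameter, its top 139 mm above the bench, grey stirrer motor on its middle (49 mm in diameter, up to 233 mm above the bench). Origin on the bench under its centre; the port stands 62 mm from the centre on its -x side and leans out to -x.
- buffer_a: Bystander: small bottle with a red cap, 56 mm in diameter, 115 mm high; origin at its underside.
- buffer_b: Bystander: small bottle with a yellow cap, 56 mm in diameter, 115 mm high; origin at its underside.
- beaker: Bystander: empty clear beaker, 72 mm in diameter, 85 mm high; origin at its underside.

How it is judged:
By the outcome, as a careful person would: the job done as asked, in the order asked, and still so for the second after the job is handed in, with the robot touching nothing.
It also fails if it takes over 72 s, if anything falls off the work surface, if the arm or the gripper's body presses on something with over 40 N, if the wrist force passes 120 N, or if a joint passes its speed limit or range.

ROBOT

A 6-joint arm with a two-finger parallel gripper is mounted at the origin on the work surface. World frame = base frame: x ahead of the robot, y to its left, z up, the work surface at z = 0. Lengths are in m, angles in degrees, forces in N, time in s.
With the tool pointing down it reaches from about 0.35 to 0.875 m from the base axis. Payload 4.2 kg.
Tool frame: the origin (TCP) lies between the finger pads; the fingertips stand 17 mm ahead of it and the grasp point (between the pads) lies 2 mm behind it; z points along the fingers, y is the line along which they close (so a half turn about z gives the same grasp; the last joint's range is limited). The gripper opens to 87 mm and grips with 3 to 60 N. Pads are 19 mm wide; open, the fingers measure 117 mm over their backs; the gripper's body (75 mm by 190 mm) begins 51 mm behind the grasp point.
Start: joints at [84.259, 22.042, 0.453, 0, -68.411, -14.817], TCP at [0.219, 0.585, 0.24] pointing down, gripper open.
Joint ranges: [-179.83, 179.83], [-69.29, 118.12], [-61.27, 80.66], [-181.25, 117.63], [-171.15, -9.14], [-177.46, 177.46]. Speed limits (degrees/s): [159.86, 159.86, 180, 180, 180, 180].

INTERFACE

Orientations are given as a 3x3 rotation matrix whose columns are the frame's x, y, z axes.
In Python, from station import sense, capture, r, masks_of gives the robot as it stands.
- The arm moves only by the tool apply_moves, never from a script. Its argument "steps" is a list that holds one entry, the list of rows, each a list of 7 numbers: the opening, from 0 (shut) to 1 (fully open), then the shift along the tool's x, y, z in mm, then the turn, a rotation vector about the tool's x, y, z in rad. A call has 1 to 12 rows; each row shifts and turns the commanded pose from where the row before left it, along the tool's axes as they then stand; what a row does not reach is not made up. A row lasts 1/8 s, in which the tool goes at most 62.5 mm and 10.7 degrees, less where a joint would pass 70% of its speed; a pose out of reach is approached as far as the arm can. A call with a gripper value outside its range is refused whole. The fingers move at their own pace and stop on an object; the grip force is fixed at half the most. Time passes only in rows, so rows that do not move let the fingers close. It gives the time, the measured TCP pose, the force and the opening at its end, in the units of the state.
- sense(): the state, without advancing time (a new reading comes with each control period).
- capture(name): name is "scene" or "top" or "wrist"; returns a dict with "color" (400x640x3 uint8, red, green, blue), "vfov" (degrees; the focal length in pixels is half the picture's height over the tangent of half this angle, whatever the lens; pixels are square), "cx", "cy" (the principal point, pixels), "T" (4x4, takes a point from camera to world coordinates). Camera axes: x right, y down, z forward; pixel columns grow to the right and rows downward; lengths in m; the calibration is good to about 2 mm. A picture is of the moment at which its call begins. There is no depth.
- r.finish_job(): hands the job in, once; it reports no verdict.
Trained networks look in a picture, given as the dict that the camera call returned (one of the last four; its "shot" number tells which), for a name from the list of things; names that differ only in an ending like _2 or _b are one class to them, and where a whole thing is asked for, a point or a joint stands for the part that bears it (a point fixed in the world has none). Each returns a list of dicts, best first, with "confidence" (0 to 1); they miss things now and then, are a little off and sometimes report something else, mostly with a low value. They report only what shows in the picture. A call takes as long as a camera call.
- masks_of(picture, thing): "pixels" (400x640 bool, what is visible of it) and "box" ([left, top, width, height] in pixels, round what is visible of it).
The state is a dict: "time_s": time; "joints": joint angles; "joint_velocities": joint speeds; "effort": joint torques, N m; "tcp_pos": TCP position; "ee_rot": TCP orientation; "wrist_force": force on the tool from outside, world axes, zero at the start; "moment": the same for the moment, N m; "gripper_width": opening from 0.0 (shut) to 1.0 (fully open).
Only numpy, scipy, OpenCV 4.12 (cv2) and the standard library are available. Lean on these libraries where they do the work, as an engineer would, in place of code of your own. Each camera call takes 0.05 s, during which the arm holds its last target. There are 200 camera calls.

## Working session

There is one attempt and no reset: what is moved stays moved. The work goes in short steps, Python scripts to look and compute and a tool call to move; the robot and the scene stay as the last step left them, time stands still between calls to the robot, and variables do not carry over. Pictures are saved under pics/ and viewed, on a budget of 10 in all, crops included, one or two more only if the job needs it, and the job is handed in when it is done.

Besides the shell and the picture viewer there is one more tool, called after "Emit:" as a command line: name --argument value ..., lists and objects as JSON in quotes. apply_moves: Moves the arm, as the interface text tells. Its arguments: {"type":"object","properties":{"steps":{"type":"array","items":{"type":"array","items":{"type":"array","items":{"type":"number"}}}}},"required":["steps"]}

```bash
ls; mkdir -p pics
python3 - <<'E'
from station import sense, capture, r, masks_of
import cv2,numpy as np,json
s=sense();print(s)
ims=[]
for n in ["scene","top"]:
    p=capture(n); print(n,p["vfov"],p["cx"],p["cy"],np.round(p["T"],4).tolist())
    cv2.imwrite(f"pics/{n}0.png",p["color"][:,:,::-1])
    for t in ["red_sensor","green_sensor","stand","collet","collet_face","nut_middle","reactor","buffer_a","beaker"]:
        m=masks_of(p,t)
        print(t,[(round(d["confidence"],2),d["box"],[round(float(v.mean()),1) for v in np.nonzero(d["pixels"])[::-1]]) for d in m[:3]])
E
```

```text
pics
{'time_s': 0.0, 'joints': array([ 8.42604422e+01,  2.20908527e+01,  3.80681062e-01, -2.97192786e-02,
       -6.84110973e+01, -1.48162535e+01]), 'joint_velocities': array([ 0.0143025 , -0.03892248, -0.02454687, -0.04908255, -0.06660865,
        0.09762177]), 'effort': array([ 6.45787823e-04, -3.90662277e+01,  1.87404388e+01,  4.21974331e+00,
        1.10194882e-02, -1.90840738e-04]), 'tcp_pos': array([0.21923228, 0.58468913, 0.23846287]), 'ee_rot': array([[ 9.36263428e-01, -3.51298042e-01, -6.91557050e-04],
       [-3.51298715e-01, -9.36261170e-01, -2.05764938e-03],
       [ 7.53701875e-05,  2.16944497e-03, -9.99997644e-01]]), 'wrist_force': array([ 0.47712367,  0.06813176, -0.46657886]), 'moment': array([-0.01626537,  0.04803689, -0.01228299]), 'gripper_width': 0.9980295206457438}
scene 47.32630951981753 324.3146932544191 196.0356569089147 [[-0.5246, 0.6292, -0.5735, 1.2766], [0.8513, 0.394, -0.3465, 0.4464], [0.008, -0.67, -0.7423, 1.0915], [0.0, 0.0, 0.0, 1.0]]
red_sensor [(0.67, [242.0, 179.1, 11.4, 25.6], [247.5, 187.3])]
green_sensor [(0.38, [267.0, 185.5, 3.9, 19.1], [271.
[... 493 characters left out ...]
.0, -0.0038, -0.0072, 0.022], [0.0077, -0.1285, -0.9917, 1.4288], [0.0, 0.0, 0.0, 1.0]]
red_sensor [(0.58, [245.9, 196.7, 14.1, 20.6], [253.8, 203.9])]
green_sensor [(0.48, [375.0, 188.2, 10.3, 6.6], [379.8, 189.9])]
stand []
collet [(0.69, [361.1, 171.8, 59.1, 37.6], [389.6, 190.0]), (0.57, [245.8, 211.4, 11.9, 10.4], [250.2, 217.7])]
collet_face [(0.59, [246.4, 197.6, 13.3, 20.7], [254.1, 203.7])]
nut_middle [(0.5, [246.2, 198.1, 15.1, 18.7], [253.6, 204.3])]
reactor [(0.92, [217.4, 144.8, 75.8, 80.1], [254.7, 183.3])]
buffer_a [(0.83, [151.4, 226.2, 26.7, 21.6], [164.6, 233.6]), (0.72, [158.1, 185.3, 27.9, 18.7], [170.9, 194.4])]
beaker [(0.55, [461.7, 205.8, 34.4, 29.6], [479.6, 219.3])]
```

Run:
```python
import cv2,numpy as np
a=cv2.imread("pics/scene0.png")[130:330,190:510];b=cv2.imread("pics/top0.png")[130:280,130:510]
a=cv2.resize(a,None,fx=2,fy=2,interpolation=2);a=cv2.copyMakeBorder(a,0,0,0,120,0)
b=cv2.resize(b,(507,200))
b=cv2.imread("pics/top0.png")[140:240,140:520]
b=cv2.resize(b,None,fx=2,fy=2,interpolation=2)
cv2.imwrite("pics/v1.png",np.vstack([a[:,:760],b]))
```

```text
(no output)
```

View pics/v1.png

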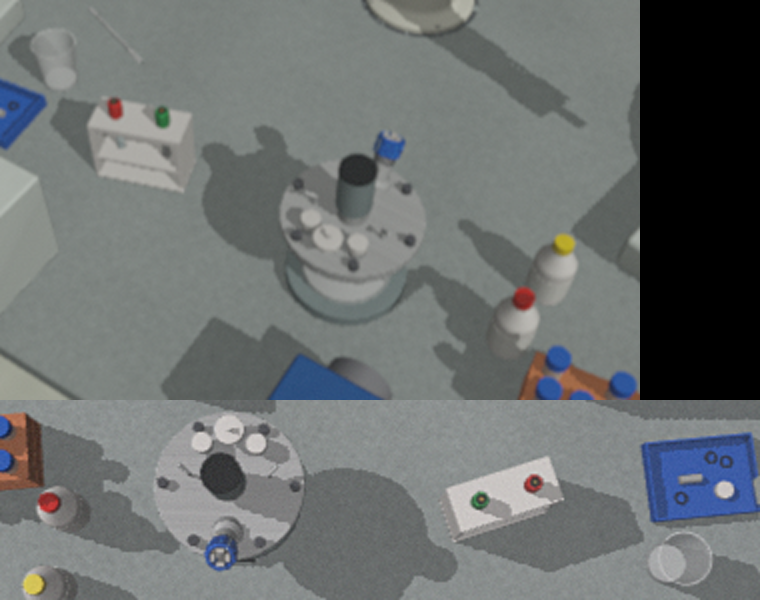

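The view shows the stand with red head at top-view px ≈(406,181) and green at (380,190). The blue nut is at (250,215) on the near side of the reactor. The scene view agrees: red (247,184), nut (385,203).

```bash
cat > h.py <<'E'
import numpy as np,cv2
def ray(p,u,v):
    f=p["color"].shape[0]/2/np.tan(np.radians(p["vfov"])/2)
    T=np.asarray(p["T"]);d=T[:3,:3]@np.array([(u-p["cx"])/f,(v-p["cy"])/f,1]);return T[:3,3],d/np.linalg.norm(d)
def atz(p,u,v,z):
    o,d=ray(p,u,v);return o+d*(z-o[2])/d[2]
def proj(p,X):
    f=p["color"].shape[0]/2/np.tan(np.radians(p["vfov"])/2);T=np.asarray(p["T"])
    c=T[:3,:3].T@(np.asarray(X)-T[:3,3]);return np.array([p["cx"]+f*c[0]/c[2],p["cy"]+f*c[1]/c[2]])
def tri(rs):
    A=np.zeros((3,3));b=np.zeros(3)
    for o,d in rs:
        P=np.eye(3)-np.outer(d,d);A+=P;b+=P@o
    X=np.linalg.solve(A,b);return X,[np.linalg.norm(np.cross(X-o,d)) for o,d in rs]
def blob(p,cond,box):
    c=p["color"].astype(int);m=cond(c[...,0],c[...,1],c[...,2]);k=np.zeros_like(m);x0,y0,x1,y1=box;k[y0:y1,x0:x1]=m[y0:y1,x0:x1]
    n,l,s,ce=cv2.connectedComponentsWithStats(k.astype(np.uint8));i=1+np.argmax(s[1:,4]);return ce[i],s[i],l==i
red=lambda r,g,b:(r>1.6*g)&(r>1.6*b)&(r>60)
green=lambda r,g,b:(g>1.4*r)&(g>1.25*b)&(g>40)
blue=lambda r,g,b:(b>1.6*r)&(b>70)
dark=lambda r,g,b:(r<50)&(g<50)&(b<50)
E
python3 - <<'E'
from station import *
from h import *
S=capture("scene");T=capture("top")
for n,c,bs,bt,z in [("red",red,(238,172,258,200),(396,172,418,192),.126),("green",green,(262,175,282,205),(370,180,392,202),.126),("blue",blue,(370,190,402,222),(235,200,265,228),.18),("dark",dark,(350,200,385,225),(235,160,268,195),.233)]:
    a,sa,_=blob(S,c,bs);b,sb,_=blob(T,c,bt)
    X,e=tri([ray(S,*a),ray(T,*b)])
    print(n,a.round(1),sa,b.round(1),sb,X.round(4),np.round(e,4),atz(T,*b,z).round(4),atz(S,*a,z).round(4))
for n in "buffer_a",: pass
E
```

```text
red [247.2 184.2] [244 180   7   9  49] [406.  181.7] [402 177   9   9  42] [ 0.6115 -0.2152  0.1286] [0.0018 0.0018] [ 0.611  -0.2141  0.126 ] [ 0.6103 -0.2189  0.126 ]
green [270.7 188.9] [268 185   6   9  44] [379.2 190. ] [376 186   8   8  30] [ 0.59   -0.1467  0.1283] [0.002 0.002] [ 0.5893 -0.1452  0.126 ] [ 0.589  -0.1501  0.126 ]
blue [384.5 203.7] [378 196  14  14 112] [249.8 215.2] [242 208  16  17 125] [0.5184 0.1742 0.1893] [0.0009 0.0009] [0.5189 0.1761 0.18  ] [0.511  0.1706 0.18  ]
dark [368.2 214.6] [360 208  18  14 188] [242.8 171.5] [242 170   3   4   4] [0.6171 0.1799 0.2483] [0.0069 0.0069] [0.6168 0.1883 0.233 ] [0.6084 0.1689 0.233 ]
```

```bash
cat >> h.py <<'E'
from scipy.spatial.transform import Rotation as Ro, Slerp
def port(psi):
    "port frame: psi heading of reactor x (deg)"
    return Ro.from_euler('z',psi,degrees=True).as_matrix()@np.array([[.8660254,0,-.5],[0,1,0],[.5,0,.8660254]])
def tool(psi,a=0):
    "tool coaxial with port, y=-port y, then turned a deg about tool z"
    P=port(psi);return np.c_[P[:,0],-P[:,1],-P[:,2]]@Ro.from_euler('z',a,degrees=True).as_matrix()
def down(yaw):
    "tool down, y axis at world angle yaw deg"
    c,s=np.cos(np.radians(yaw)),np.sin(np.radians(yaw));y=np.array([c,s,0]);z=np.array([0,0,-1.]);return np.c_[np.cross(y,z),y,z]
def rows(p0,R0,p1,R1,n,g):
    sl=Slerp([0,1],Ro.from_matrix([R0,R1]));out=[];p=np.asarray(p0,float);R=R0
    for i in range(1,n+1):
        R2=sl(i/n).as_matrix();t=np.asarray(p0)+(np.asarray(p1)-p0)*i/n
        out.append([g]+[round(x,1) for x in (R.T@(t-p)*1e3)]+[round(x,4) for x in Ro.from_matrix(R.T@R2).as_rotvec()])
        v=np.array(out[-1][1:]);p=p+R@v[:3]/1e3;R=R@Ro.from_rotvec(v[3:]).as_matrix()
    print(str(out).replace(' ',''),'end',p.round(4));return p,R
E
python3 - <<'E'
from station import *
from h import *
s=sense()
p,R=rows(s["tcp_pos"],s["ee_rot"],[.3,.42,.36],s["ee_rot"],4,1)
rows(p,R,[.433,.173,.34],tool(0),7,1)
E
```

```text
[[1,np.float64(33.4),np.float64(31.6),np.float64(-30.1),np.float64(0.0),np.float64(-0.0),np.float64(-0.0)],[1,np.float64(33.3),np.float64(31.6),np.float64(-30.1),np.float64(0.0),np.float64(-0.0),np.float64(-0.0)],[1,np.float64(33.4),np.float64(31.6),np.float64(-30.1),np.float64(0.0),np.float64(-0.0),np.float64(-0.0)],[1,np.float64(33.4),np.float64(31.6),np.float64(-30.2),np.float64(0.0),np.float64(-0.0),np.float64(-0.0)]] end [0.3  0.42 0.36]
[[1,np.float64(30.2),np.float64(26.4),np.float64(2.9),np.float64(0.0134),np.float64(0.074),np.float64(-0.0501)],[1,np.float64(28.5),np.float64(27.8),np.float64(4.6),np.float64(0.0134),np.float64(0.074),np.float64(-0.0501)],[1,np.float64(26.7),np.float64(29.4),np.float64(6.4),np.float64(0.0134),np.float64(0.074),np.float64(-0.05)],[1,np.float64(24.7),np.float64(30.7),np.float64(7.8),np.float64(0.0135),np.float64(0.074),np.float64(-0.0501)],[1,np.float64(22.4),np.float64(32.0),np.float64(9.2),np.float64(0.0134),np.float64(0.074),np.float64(-0.0501)],[1,np.float64(20.1),np.float64(33.3),np.float64(10.2),np.float64(0.0134),np.float64(0.0739),np.float64(-0.0501)],[1,np.float64(17.7),np.float64(34.3),np.float64(11.3),np.float64(0.0134),np.float64(0.074),np.float64(-0.05)]] end [0.433 0.173 0.34 ]
```

Emit:
apply_moves --steps '[[[1,33.4,31.6,-30,0,0,0],[1,33.4,31.6,-30,0,0,0],[1,33.4,31.6,-30,0,0,0],[1,33.4,31.6,-30,0,0,0],[1,30,26.5,3,0.0134,0.074,-0.05],[1,28.5,28,4.5,0.0134,0.074,-0.05],[1,26.5,29.5,6.5,0.0134,0.074,-0.05],[1,24.5,30.5,8,0.0134,0.074,-0.05],[1,22.5,32,9,0.0134,0.074,-0.05],[1,20,33,10,0.0134,0.074,-0.05],[1,17.5,34.5,11.5,0.0134,0.074,-0.05],[1,0,0,0,0,0,0]]]'

```text
time_s: 2.6
tcp_pos: [0.4315, 0.1696, 0.3381]
ee_rot: [[0.866, -0.004, 0.499], [-0.003, -1.0, -0.003], [0.499, 0.001, -0.866]]
wrist_force: [-0.0, 0.8, 0.4]
gripper_width: 0.996
```

```bash
sed -i 's/round(x,1) for/float(round(x,1)) for/;s/round(x,4) for x in Ro/float(round(x,4)) for x in Ro/' h.py
python3 - <<'E'
from station import *
from h import *
import pickle
s=sense();print(s["tcp_pos"],s["joints"].round(1),s["ee_rot"].round(3).tolist())
p=capture("wrist");cv2.imwrite("pics/w1.png",p["color"][:,:,::-1]);pickle.dump((p,s),open("w1.pkl","wb"))
print(p["vfov"],np.round(s["ee_rot"].T@(np.asarray(p["T"])[:3,3]-s["tcp_pos"]),4),np.round(s["ee_rot"].T@np.asarray(p["T"])[:3,:3],3).tolist())
for t in ["nut_middle","collet","collet_face","reactor"]:
    print(t,[(round(d["confidence"],2),d["box"],[round(float(v.mean()),1) for v in np.nonzero(d["pixels"])[::-1]]) for d in masks_of(p,t)[:3]])
for psi in(-10,0,10):print(psi,proj(p,[.508,.173,.2014]))
E
```

```text
[0.43151067 0.16961331 0.33813879] [ 54.3 -10.8 -39.6  33.3 -47.9  15.7] [[0.866, -0.004, 0.499], [-0.003, -1.0, -0.003], [0.499, 0.001, -0.866]]
64.01902360398383 [ 0.0672 -0.0009 -0.1459] [[-0.0, -0.969, -0.246], [1.0, -0.0, 0.0], [-0.0, -0.246, 0.969]]
nut_middle [(0.84, [300.0, 157.8, 30.4, 40.7], [316.0, 175.9])]
collet [(0.67, [304.0, 176.2, 24.5, 29.0], [314.0, 190.7]), (0.28, [300.9, 163.6, 34.0, 33.9], [316.1, 174.7])]
collet_face [(0.55, [305.3, 165.7, 28.2, 30.5], [315.9, 174.8])]
reactor [(0.69, [239.4, 57.9, 153.9, 162.2], [316.7, 141.0])]
-10 [316.19433386 193.8439337 ]
0 [316.19433386 193.8439337 ]
10 [316.19433386 193.8439337 ]
```

View pics/w1.png

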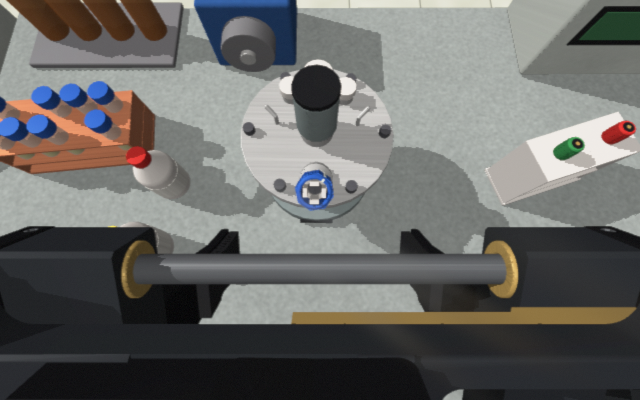

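The wrist picture shows the port looking almost straight down its axis. The blue nut is at (314,190) with the white jaws inside, the motor top is at (316,86), and the red head is at about (618,132).

Run:
```python
from h import *
import pickle
p,s=pickle.load(open("w1.pkl","rb"))
_,st,m=blob(p,blue,(290,165,340,220))
cnt=max(cv2.findContours(m.astype(np.uint8),0,1)[0],key=len);print(st,cv2.minEnclosingCircle(cnt))
c=np.array(cv2.minEnclosingCircle(cnt)[0])
_,sd,md=blob(p,lambda r,g,b:(r<45)&(g<45)&(b<50),(285,55,350,115));cd=cv2.fitEllipse(max(cv2.findContours(md.astype(np.uint8),0,1)[0],key=len))
print(sd,cd)
M=atz(p,*cd[0],.233);N=atz(p,*c,.2014-.002*.87);print("motor",M,"nuttop",N,"heading",np.degrees(np.arctan2(*(M-N)[[1,0]])),np.linalg.norm((M-N)[:2]))
cc=cv2.resize(p["color"][160:220,284:344,::-1],None,fx=8,fy=8,interpolation=cv2.INTER_CUBIC);cv2.imwrite("pics/w1c.png",cc)
# red sensor
r,sr,_=blob(p,red,(590,110,640,150));print(r,sr,atz(p,*r,.128))
```

```text
[295 170  39  41 658] ((314.29412841796875, 190.05882263183594), 20.398380279541016)
[ 293   66   47   45 1728] ((315.8880615234375, 88.19129943847656), (44.789039611816406, 47.23458480834961), 95.81697845458984)
motor [0.60387802 0.17290669 0.233     ] nuttop [0.51241429 0.17486656 0.19966   ] heading -1.2275358413389497 0.0914847246765885
[617.14634146 132.52771619] [601 121  35  23 451] [ 0.61126464 -0.21203797  0.128     ]
```

View pics/w1c.png

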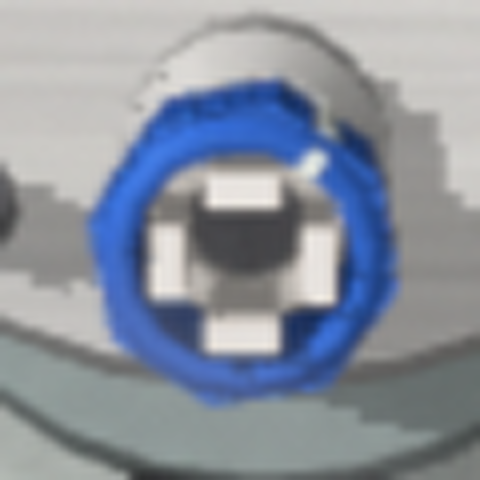

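Emit:
apply_moves --steps '[[[1,0,-2,27,0,0,0],[1,0,-2,27,0,0,0],[1,0,-1,26,0,0,0],[1,0,0,0,0,0,0],[1,0,0,0,0,0,0]]]'

```text
time_s: 3.48
tcp_pos: [0.4726, 0.1788, 0.2709]
ee_rot: [[0.865, 0.0, 0.501], [-0.0, -1.0, 0.001], [0.501, -0.001, -0.865]]
wrist_force: [0.3, 0.7, 0.5]
gripper_width: 0.999
```

```bash
cat > look.py <<'E'
import sys,pickle
from station import *
from h import *
n=sys.argv[1]
p=capture("wrist");s=sense();pickle.dump((p,s),open(n+".pkl","wb"))
print(s["tcp_pos"].round(4),s["joints"].round(1),s["ee_rot"].round(4).tolist())
q=proj(p,[.507,.174,.2014]);u,v=int(q[0]),int(q[1]);print("pred",q)
u=min(max(u-40,0),560);v=min(max(v-40,0),320)
print("crop origin",u,v,"x6");cv2.imwrite(f"pics/{n}.png",cv2.resize(p["color"][v:v+80,u:u+80,::-1],None,fx=6,fy=6,interpolation=cv2.INTER_CUBIC))
E
python3 look.py w2
```

```text
[0.4725 0.1789 0.2713] [ 47.3  -3.2 -45.1  41.4 -33.8  10.5] [[0.8652, 0.0003, 0.5015], [-0.0004, -1.0, 0.0015], [0.5015, -0.0015, -0.8652]]
pred [327.20189598 222.01412941]
crop origin 287 182 x6
```

View pics/w2.png

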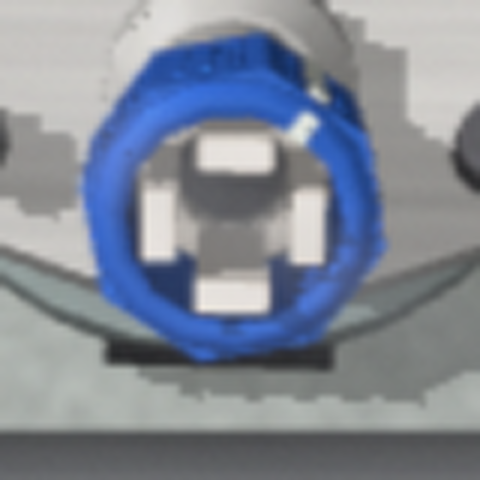

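Emit:
apply_moves --steps '[[[1,0,0,0,0,0,-0.175],[1,0,0,0,0,0,-0.175],[1,0,0,0,0,0,-0.175],[1,0,0,0,0,0,-0.175],[1,0,0,0,0,0,-0.175],[1,0,0,0,0,0,-0.175],[1,0,0,0,0,0,-0.175],[1,0,0,0,0,0,-0.175],[1,0,0,0,0,0,-0.171],[1,0,0,0,0,0,0],[1,0,0,0,0,0,0]]]'

```text
time_s: 4.9
tcp_pos: [0.4723, 0.1783, 0.2708]
ee_rot: [[0.002, 0.865, 0.501], [1.0, -0.003, 0.001], [0.002, 0.501, -0.865]]
wrist_force: [-0.6, 1.2, 0.1]
gripper_width: 0.995
```

```bash
python3 look.py w3
```

```text
[0.4723 0.1782 0.2706] [ 47.3  -3.2 -45.2  41.5 -33.7 100.4] [[0.0017, 0.8656, 0.5007], [1.0, -0.0023, 0.0007], [0.0018, 0.5007, -0.8656]]
pred [312.72013207 222.21170005]
crop origin 272 182 x6
```

View pics/w3.png

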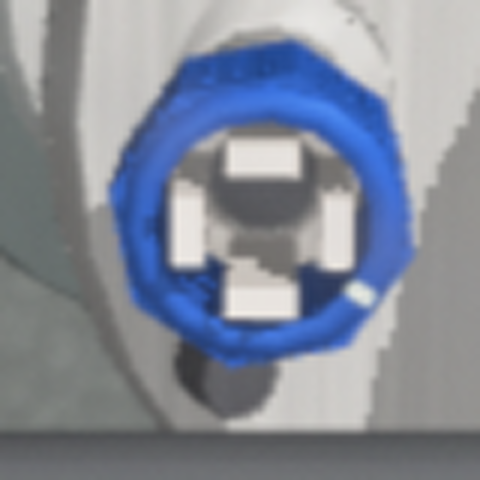

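Both close views show the four white jaws. Their common centre is at px (325.5,218.9) in w2 and (315.2,219.7) in w3, which lets me cancel the hand-eye offset.

Run:
```python
from h import *
import pickle
from scipy.optimize import least_squares
D=[(pickle.load(open(n+".pkl","rb")),q) for n,q in (("w2",(325.5,218.9)),("w3",(315.2,219.7)))]
for (p,s),q in D: print(atz(p,*q,.2014))
def res(v):
    X=np.array([v[0],v[1],.2014]);o=[]
    for (p,s),q in D:
        o+=list(proj(p,X+s["ee_rot"]@[v[2],v[3],0])-q)
    return o
z=least_squares(res,[.507,.174,0,0]);print(z.x,z.fun)   # seen=true+R e
p,s=pickle.load(open("w1.pkl","rb"));e=np.r_[z.x[2:],0]
M=atz(p,315.9,88.2,.233)-s["ee_rot"]@e
print("motor",M,"d",M[:2]-z.x[:2],"heading",np.degrees(np.arctan2(*(M[:2]-z.x[:2])[::-1])))
s=D[1][0][1]
P,R=rows(s["tcp_pos"],s["ee_rot"],[.44,.1,.36],Ro.from_matrix(s["ee_rot"]).as_matrix(),3,1)
G=np.array([.609,-.213,.25]);Y=17
rows(P,R,G,down(Y),12,1)
```

```text
[0.50933372 0.17523344 0.2014    ]
[0.50909848 0.17558753 0.2014    ]
[5.09034278e-01 1.75291770e-01 3.06148718e-04 5.52389320e-05] [ 0.00000000e+00 -8.52651283e-14  0.00000000e+00  0.00000000e+00]
motor [0.60360335 0.17295132 0.23284707] d [ 0.09456907 -0.00234045] heading -1.4177012886931326
[[1,-26.0,5.7,-31.2,-0.0,0.0,-0.0],[1,-26.1,5.6,-31.2,-0.0,-0.0,-0.0],[1,-26.0,5.7,-31.2,-0.0,-0.0,-0.0]] end [0.44 0.1  0.36]
[[1,-26.1,7.7,15.0,0.0434,0.0064,-0.0243],[1,-26.3,7.6,14.4,0.0434,0.0064,-0.0244],[1,-26.7,7.7,14.0,0.0434,0.0063,-0.0243],[1,-26.9,7.5,13.5,0.0434,0.0064,-0.0243],[1,-27.2,7.5,12.9,0.0434,0.0064,-0.0243],[1,-27.4,7.4,12.5,0.0434,0.0064,-0.0244],[1,-27.7,7.3,12.0,0.0434,0.0063,-0.0243],[1,-27.9,7.0,11.5,0.0434,0.0064,-0.0243],[1,-28.2,6.9,11.0,0.0434,0.0064,-0.0244],[1,-28.4,6.7,10.5,0.0434,0.0064,-0.0243],[1,-28.7,6.4,10.1,0.0434,0.0064,-0.0243],[1,-28.8,6.1,9.6,0.0434,0.0063,-0.0244]] end [ 0.609 -0.213  0.25 ]
```

Emit:
apply_moves --steps '[[[1,-26,5.7,-31.2,0,0,0],[1,-26,5.7,-31.2,0,0,0],[1,-26,5.7,-31.2,0,0,0],[1,-26,7.7,15,0.0434,0.0064,-0.0243],[1,-26.3,7.6,14.4,0.0434,0.0064,-0.0243],[1,-26.7,7.7,14,0.0434,0.0064,-0.0243],[1,-26.9,7.5,13.5,0.0434,0.0064,-0.0243],[1,-27.2,7.5,13,0.0434,0.0064,-0.0243],[1,-27.4,7.4,12.5,0.0434,0.0064,-0.0243],[1,-27.7,7.3,12,0.0434,0.0064,-0.0243],[1,-27.9,7,11.5,0.0434,0.0064,-0.0243],[1,-28.2,6.9,11,0.0434,0.0064,-0.0243]]]'

```text
time_s: 6.45
tcp_pos: [0.5578, -0.0915, 0.2743]
ee_rot: [[-0.154, 0.978, 0.143], [0.985, 0.163, -0.056], [-0.078, 0.132, -0.988]]
wrist_force: [-0.7, 0.5, -0.2]
gripper_width: 0.994
```

Emit:
apply_moves --steps '[[[1,-28.4,6.7,10.5,0.0434,0.0064,-0.0243],[1,-28.7,6.4,10,0.0434,0.0064,-0.0243],[1,-28.8,6,9.6,0.0434,0.0064,-0.0243],[1,0,0,0,0,0,0],[1,0,0,0,0,0,0]]]'

```text
time_s: 7.08
tcp_pos: [0.5828, -0.1251, 0.246]
ee_rot: [[-0.151, 0.988, 0.031], [0.978, 0.154, -0.138], [-0.141, 0.01, -0.99]]
wrist_force: [-0.0, -0.9, 0.1]
gripper_width: 0.996
```

Run:
```python
from station import *
from h import *
s=sense();print(s["tcp_pos"],s["joints"].round(1),s["ee_rot"].round(3).tolist())
p=capture("wrist")
R=[];
for t,c in (("red_sensor",red),("green_sensor",green)):
    d=masks_of(p,t);print(t,[(round(x["confidence"],2),x["box"]) for x in d[:2]])
u=proj(p,[.611,-.214,.14]);print("pred",u)
for n,c,g in (("red",red,[.611,-.214,.14]),("green",green,[.59,-.146,.14])):
    u=proj(p,g).astype(int);
    try:
        ce,st,m=blob(p,c,(max(u[0]-45,0),max(u[1]-45,0),u[0]+45,u[1]+45));print(n,ce,st,atz(p,*ce,.135))
    except Exception as e:print(n,e)
u=proj(p,[.60,-.18,.13]).astype(int);x=min(max(u[0]-100,0),440);y=min(max(u[1]-75,0),250)
print(x,y);cv2.imwrite("pics/w4.png",cv2.resize(p["color"][y:y+150,x:x+200,::-1],None,fx=4,fy=4,interpolation=cv2.INTER_CUBIC))
import pickle;pickle.dump((p,s),open("w4.pkl","wb"))
```

```text
[ 0.58280365 -0.12509864  0.24598829] [  7.3  17.5  -9.2   9.1 -62.9 177.4] [[-0.151, 0.988, 0.031], [0.978, 0.154, -0.138], [-0.141, 0.01, -0.99]]
red_sensor [(0.51, [325.6, 281.9, 20.3, 8.5])]
green_sensor [(0.9, [310.3, 191.6, 26.2, 33.1])]
pred [333.73282525 283.47319221]
red [334.49253731 287.7761194 ] [324 284  22   8  67] [ 0.61344491 -0.22236115  0.135     ]
green [322.52245863 203.21513002] [312 190  23  33 423] [ 0.58881614 -0.13923534  0.135     ]
227 169
```

View pics/w4.png

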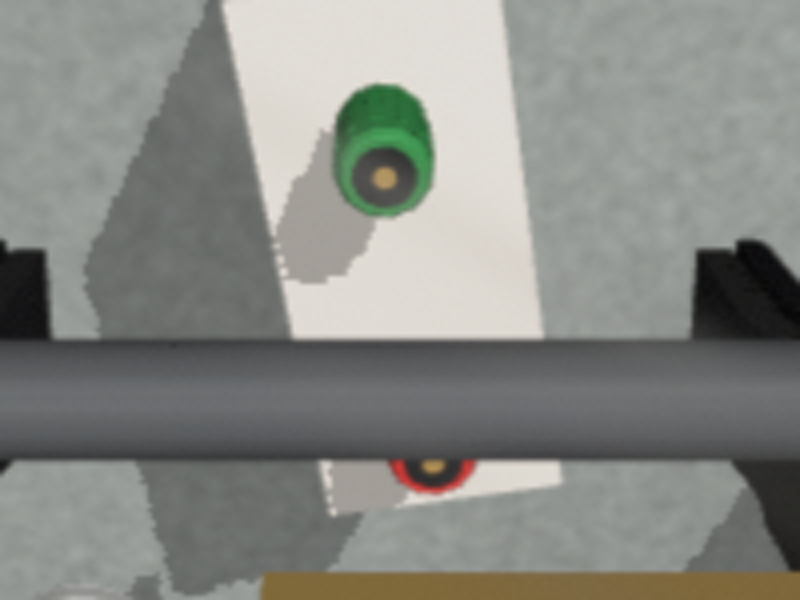

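The picture shows both heads, with head-top centres at green (322.6,212.9) and red (334.6,284.9). Joint 6 hit its limit, so I'll use the half-turned grasp instead.

Run:
```python
from h import *
import pickle
from station import sense
p,s=pickle.load(open("w4.pkl","rb"))
r=atz(p,334.6,284.9,.14);g=atz(p,322.6,212.9,.14);d=g-r
print(r,g,np.linalg.norm(d));h=np.degrees(np.arctan2(d[1],d[0]))-90;print("stand x heading",h)
s=sense()
# up/hold position, turn about 17 rows
rows(s["tcp_pos"],s["ee_rot"],[r[0],r[1],.25],down(h-90-90+90),1,1)
R1=s["ee_rot"];T=down(h+180)
D=Ro.from_matrix(R1.T@T).as_rotvec();print(D)
mid=R1@Ro.from_rotvec([0,0,np.pi/2]).as_matrix()
P,R=rows(s["tcp_pos"],R1,s["tcp_pos"],mid,9,1)
rows(P,R,[r[0],r[1],.25],T,11,1)
```

```text
[ 0.61205397 -0.21544     0.14      ] [ 0.58981271 -0.14573806  0.14      ] 0.07316442847620115
stand x heading 17.697409702175023
[[1,-93.3,15.0,10.1,0.109,0.1095,1.4139]] end [ 0.612  -0.2154  0.25  ]
[2.12520257e-01 4.69487136e-04 2.98009161e+00]
[[1,0.0,0.0,0.0,0.0,-0.0,0.1745],[1,0.0,0.0,0.0,0.0,-0.0,0.1746],[1,0.0,0.0,0.0,0.0,-0.0,0.1745],[1,0.0,0.0,0.0,0.0,0.0,0.1745],[1,0.0,0.0,0.0,0.0,-0.0,0.1746],[1,0.0,0.0,0.0,0.0,0.0,0.1745],[1,0.0,0.0,0.0,0.0,-0.0,0.1745],[1,0.0,0.0,0.0,0.0,0.0,0.1746],[1,0.0,0.0,0.0,-0.0,0.0,0.1745]] end [ 0.5828 -0.1251  0.2466]
[[1,1.4,8.5,0.9,0.01,-0.0099,0.1285],[1,2.4,8.2,0.8,0.0099,-0.0099,0.1286],[1,3.5,7.9,0.7,0.01,-0.0099,0.1285],[1,4.5,7.4,0.6,0.0099,-0.0099,0.1286],[1,5.4,6.7,0.5,0.01,-0.01,0.1285],[1,6.2,6.0,0.3,0.0099,-0.0099,0.1285],[1,6.9,5.2,0.3,0.01,-0.0099,0.1286],[1,7.6,4.2,0.1,0.01,-0.0099,0.1285],[1,8.0,3.2,-0.0,0.0099,-0.0099,0.1285],[1,8.4,2.1,-0.2,0.01,-0.0099,0.1286],[1,8.5,1.1,-0.2,0.0099,-0.0099,0.1285]] end [ 0.6121 -0.2154  0.25  ]
```

Emit:
apply_moves --steps '[[[1,0,0,0,0,0,0.1745],[1,0,0,0,0,0,0.1745],[1,0,0,0,0,0,0.1745],[1,0,0,0,0,0,0.1745],[1,0,0,0,0,0,0.1745],[1,0,0,0,0,0,0.1745],[1,0,0,0,0,0,0.1745],[1,0,0,0,0,0,0.1745],[1,0,0,0,0,0,0.1745],[1,1.4,8.5,0.9,0.01,-0.01,0.1285],[1,2.4,8.2,0.8,0.01,-0.01,0.1285],[1,3.5,7.9,0.7,0.01,-0.01,0.1285]]]'

```text
time_s: 8.72
tcp_pos: [0.5908, -0.1499, 0.2475]
ee_rot: [[0.972, -0.234, 0.003], [-0.233, -0.967, -0.107], [0.028, 0.103, -0.994]]
wrist_force: [-0.5, 0.4, 0.2]
gripper_width: 1.0
```

Emit:
apply_moves --steps '[[[1,4.5,7.4,0.6,0.01,-0.01,0.1285],[1,5.4,6.7,0.5,0.01,-0.01,0.1285],[1,6.2,6,0.3,0.01,-0.01,0.1285],[1,6.9,5.2,0.3,0.01,-0.01,0.1285],[1,7.6,4.2,0,0.01,-0.01,0.1285],[1,8,3.2,0,0.01,-0.01,0.1285],[1,8.4,2,0,0.01,-0.01,0.1285],[1,8.5,1,0,0.01,-0.01,0.1285],[1,0,0,0,0,0,0],[1,0,0,0,0,0,0]]]'

```text
time_s: 9.98
tcp_pos: [0.6123, -0.2152, 0.2491]
ee_rot: [[0.306, -0.952, -0.002], [-0.952, -0.306, 0.0], [-0.001, 0.002, -1.0]]
wrist_force: [-0.5, -0.1, -0.6]
gripper_width: 0.996
```

Run:
```python
from station import *
from h import *
s=sense();print(s["tcp_pos"],s["joints"].round(1),s["ee_rot"].round(3).tolist())
p=capture("wrist");
for n,c,g in (("red",red,[.612,-.2154,.14]),("green",green,[.59,-.146,.14])):
    u=proj(p,g);print(n,u);v=u.astype(int)
    try: print(blob(p,c,(max(v[0]-30,0),max(v[1]-30,0),v[0]+30,v[1]+30))[:2])
    except Exception as e: print(e)
T=down(17.7+180);rows(s["tcp_pos"],s["ee_rot"],[.612,-.2154,.131],T,5,1)
```

```text
[ 0.61227185 -0.21519564  0.24907919] [ -5.1  24.1   5.1  -0.  -71.1  23. ] [[0.306, -0.952, -0.002], [-0.952, -0.306, 0.0], [-0.001, 0.002, -1.0]]
red [319.64975993 202.86693075]
(array([318.96596859, 199.56282723]), array([307, 187,  25,  30, 382], dtype=int32))
green [319.27621629 282.9954195 ]
(array([318.98734177, 288.86075949]), array([309, 284,  21,  10,  79], dtype=int32))
[[1,0.0,0.0,23.6,0.0003,0.0002,0.0005],[1,0.1,0.1,23.6,0.0004,0.0002,0.0005],[1,0.0,-0.0,23.6,0.0003,0.0002,0.0005],[1,0.0,0.0,23.7,0.0004,0.0001,0.0005],[1,0.1,0.1,23.6,0.0003,0.0002,0.0005]] end [ 0.612  -0.2154  0.131 ]
```

Emit:
apply_moves --steps '[[[1,0,0,30,0,0,0],[1,0,0,30,0,0,0],[1,0,0,30,0,0,0],[1,0,0,18,0,0,0],[1,0,0,10,0,0,0],[1,0,0,0,0,0,0],[0,0,0,0,0,0,0],[0,0,0,0,0,0,0],[0,0,0,0,0,0,0],[0,0,0,0,0,0,0],[0,0,0,0,0,0,0],[0,0,0,0,0,0,0]]]'

```text
time_s: 11.52
tcp_pos: [0.6122, -0.2155, 0.1307]
ee_rot: [[0.305, -0.953, -0.002], [-0.953, -0.305, 0.0], [-0.001, 0.002, -1.0]]
wrist_force: [1.0, 0.8, -0.4]
gripper_width: 0.401
```

Emit:
apply_moves --steps '[[[0,0,0,0,0,0,0],[0,0,0,0,0,0,0]]]'

```text
time_s: 11.78
tcp_pos: [0.6121, -0.2155, 0.1307]
ee_rot: [[0.305, -0.952, -0.003], [-0.952, -0.305, 0.0], [-0.001, 0.002, -1.0]]
wrist_force: [0.4, -0.1, -0.6]
gripper_width: 0.227
```

Emit:
apply_moves --steps '[[[0,0,0,0,0,0,0],[0,0,0,-10,0,0,0],[0,0,0,-25,0,0,0],[0,0,0,-30,0,0,0],[0,0,0,-30,0,0,0],[0,0,0,-30,0,0,0],[0,0,0,-30,0,0,0],[0,0,0,-40,0,0,0],[0,0,0,-30,0,0,0],[0,0,0,-10,0,0,0],[0,0,0,0,0,0,0]]]'

```text
time_s: 13.15
tcp_pos: [0.6126, -0.2154, 0.3657]
ee_rot: [[0.304, -0.953, -0.002], [-0.953, -0.304, 0.001], [-0.002, 0.002, -1.0]]
wrist_force: [0.5, 0.3, -0.6]
gripper_width: 0.229
```

Run:
```python
from station import *
from h import *
s=sense();print(s["tcp_pos"],s["joints"].round(1),s["gripper_width"],s["wrist_force"])
psi=-1.3;F=np.array([.5090,.1753,.2014]);ax=port(psi)[:,2]
# tool y near-level choice: current y angle; compare residual turns
for a in (-90,-45,0,45,90):
    print(a,np.degrees(Ro.from_matrix(s["ee_rot"].T@tool(psi,a)).as_rotvec()).round(0))
goal=F+ax*(.0187+.105+.025)
print("goal",goal)
a=0
rows(s["tcp_pos"],s["ee_rot"],goal,tool(psi,a),14,0)
```

```text
[ 0.61263672 -0.21542066  0.36570213] [ -5.1  21.8  17.7  -0.  -86.   22.9] 0.22872187145055592 [ 0.45183669  0.2538105  -0.60859812]
-90 [  -7.   42. -156.]
-45 [   8.   35. -113.]
0 [ 19.  26. -69.]
45 [ 26.  16. -25.]
90 [30.  5. 19.]
goal [0.43466914 0.1769868  0.33017798]
[[0,-30.6,3.6,2.6,0.0232,0.0326,-0.0863],[0,-30.8,0.9,1.5,0.0231,0.0326,-0.0864],[0,-30.8,-1.6,0.6,0.0232,0.0326,-0.0863],[0,-30.6,-4.4,-0.4,0.0232,0.0326,-0.0864],[0,-30.1,-6.9,-1.3,0.0231,0.0326,-0.0863],[0,-29.2,-9.6,-2.0,0.0232,0.0327,-0.0864],[0,-28.3,-12.1,-2.7,0.0231,0.0326,-0.0863],[0,-27.0,-14.6,-3.4,0.0232,0.0326,-0.0863],[0,-25.6,-16.9,-3.8,0.0232,0.0326,-0.0864],[0,-23.9,-19.2,-4.2,0.0231,0.0326,-0.0863],[0,-21.9,-21.2,-4.4,0.0232,0.0326,-0.0864],[0,-20.0,-23.1,-4.7,0.0232,0.0326,-0.0863],[0,-17.6,-24.9,-4.7,0.0231,0.0326,-0.0863],[0,-15.4,-26.4,-4.6,0.0232,0.0326,-0.0864]] end [0.4346 0.177  0.3301]
```

Emit:
apply_moves --steps '[[[0,-30.6,3.6,2.6,0.0232,0.0326,-0.0863],[0,-30.8,0.9,1.5,0.0232,0.0326,-0.0863],[0,-30.8,-1.6,0.6,0.0232,0.0326,-0.0863],[0,-30.6,-4.4,-0.4,0.0232,0.0326,-0.0863],[0,-30.1,-6.9,-1.3,0.0232,0.0326,-0.0863],[0,-29.2,-9.6,-2,0.0232,0.0326,-0.0863],[0,-28.3,-12,-2.7,0.0232,0.0326,-0.0863],[0,-27,-14.6,-3.4,0.0232,0.0326,-0.0863],[0,-25.6,-16.9,-3.8,0.0232,0.0326,-0.0863],[0,-23.9,-19.2,-4.2,0.0232,0.0326,-0.0863],[0,-21.9,-21.2,-4.4,0.0232,0.0326,-0.0863],[0,-20,-23,-4.7,0.0232,0.0326,-0.0863]]]'

```text
time_s: 14.65
tcp_pos: [0.4587, 0.1208, 0.3331]
ee_rot: [[0.879, -0.193, 0.436], [-0.19, -0.98, -0.052], [0.437, -0.037, -0.898]]
wrist_force: [0.7, 0.0, -1.6]
gripper_width: 0.228
```

Emit:
apply_moves --steps '[[[0,-17.6,-24.9,-4.7,0.0232,0.0326,-0.0863],[0,-15.4,-26.4,-4.6,0.0232,0.0326,-0.0863],[0,0,0,0,0,0,0],[0,0,0,0,0,0,0],[0,0,0,0,0,0,0]]]'

```text
time_s: 15.28
tcp_pos: [0.4349, 0.1761, 0.3298]
ee_rot: [[0.866, -0.025, 0.499], [-0.021, -1.0, -0.013], [0.499, 0.0, -0.866]]
wrist_force: [0.2, 1.0, -2.5]
gripper_width: 0.231
```

```bash
cat > ins.py <<'E'
from station import *
from h import *
psi=-1.3;F=np.array([.5090,.1753,.2014]);P=port(psi)
def st():
    s=sense();T=tool(psi)
    d=P.T@(s["tcp_pos"]-F)*1e3
    print("t",s["time_s"],"offset in port frame mm",d.round(2),"gap",round(d[2]-18.7,1),"rot err deg",np.degrees(Ro.from_matrix(s["ee_rot"].T@T).as_rotvec()).round(2),"F port",(P.T@s["wrist_force"]).round(2),"M",(P.T@s["moment"]).round(3),"g",round(s["gripper_width"],3),"j",s["joints"].round(0))
    return s
if __name__=="__main__":st()
E
python3 - <<'E'
from ins import *
s=st()
p=capture("wrist")
A=F+P[:,2]*.0437
print("tip/axis preds",proj(p,F),proj(p,s["tcp_pos"]+s["ee_rot"]@[0,0,.1237]))
cv2.imwrite("pics/w5.png",cv2.resize(p["color"][150:300,220:420,::-1],None,fx=4,fy=4,interpolation=cv2.INTER_CUBIC))
S=capture("scene");q=proj(S,F).astype(int);print(q,proj(S,s["tcp_pos"]+s["ee_rot"]@[0,0,.1237]))
cv2.imwrite("pics/s5.png",cv2.resize(S["color"][q[1]-50:q[1]+30,q[0]-40:q[0]+40,::-1],None,fx=6,fy=6,interpolation=cv2.INTER_CUBIC))
E
```

```text
t 15.275 offset in port frame mm [ 1.0000e-02 -9.2000e-01  1.4824e+02] gap 129.5 rot err deg [ 0.07  0.05 -0.09] F port [-1.08  0.99 -2.26] M [-0.017  1.149 -0.029] g 0.231 j [ 54. -10. -40.  34. -47.  13.]
tip/axis preds [319.09310014 193.61949804] [320.33812088 200.0443749 ]
[387 198] [390.02994439 190.00510449]
```

View pics/w5.png

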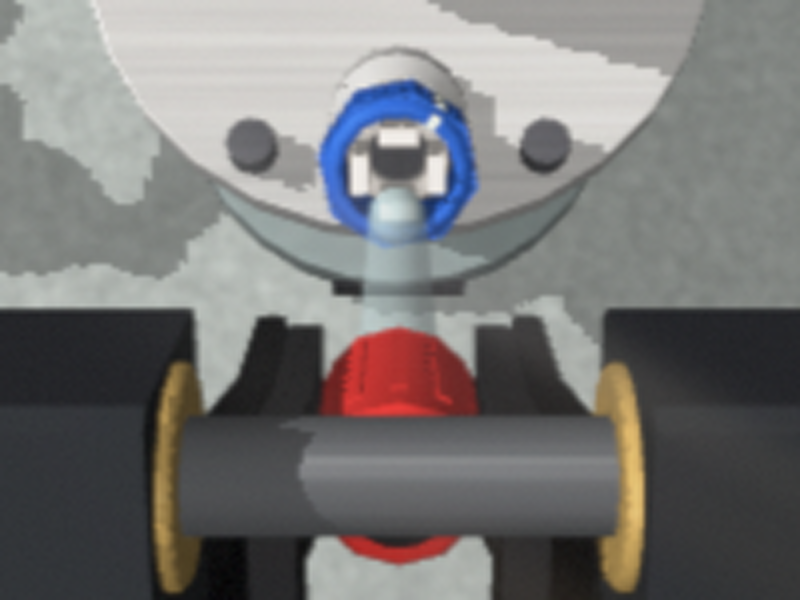

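The shank and bore line up in columns (shank ≈319.3, jaws 319.1). I'll go closer before judging the other direction.

Emit:
apply_moves --steps '[[[0,0,0,10,0,0,0],[0,0,0,10,0,0,0],[0,0,0,2,0,0,0],[0,0,0,0,0,0,0]]]'

```text
time_s: 15.88
tcp_pos: [0.4458, 0.1762, 0.3107]
ee_rot: [[0.866, -0.024, 0.499], [-0.02, -1.0, -0.012], [0.499, 0.001, -0.866]]
wrist_force: [0.2, 0.1, 0.5]
gripper_width: 0.233
```

Run:
```python
from ins import *
s=st()
p=capture("wrist");q=proj(p,F);t=s["tcp_pos"]+s["ee_rot"]@[0,0,.1237];print(q,proj(p,t),proj(p,t-s["ee_rot"]@[0,0,.006]))
x,y=int(q[0])-30,int(q[1])-30;print(x,y)
cv2.imwrite("pics/w6.png",cv2.resize(p["color"][y:y+75,x:x+60,::-1],None,fx=8,fy=8,interpolation=cv2.INTER_CUBIC))
```

```text
t 15.875 offset in port frame mm [-8.0000e-02 -5.6000e-01  1.2622e+02] gap 107.5 rot err deg [ 0.06  0.03 -0.02] F port [0.45 0.08 0.35] M [-0.015  1.175  0.024] g 0.233 j [ 52.  -8. -42.  36. -43.  12.]
[319.53489547 199.1578097 ] [320.32894274 200.02335592] [320.35229799 201.7303583 ]
289 169
```

View pics/w6.png

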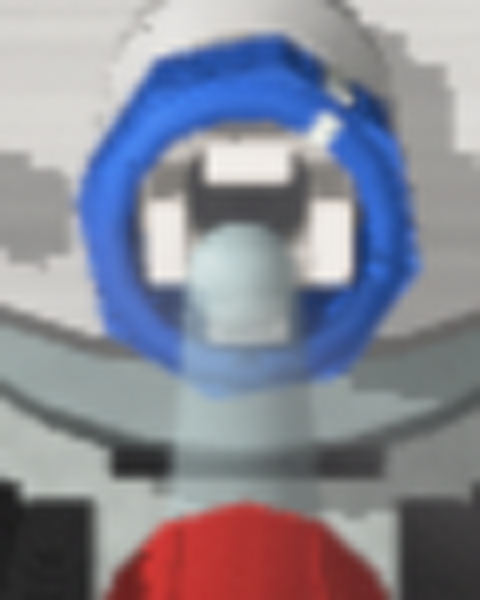

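The tip centre sits about 1.5 mm low along tool x and is aligned in y. I'll shift +1.4 mm in x and start the entry slowly.

Emit:
apply_moves --steps '[[[0,1.4,0.2,0,0,0,0],[0,0,0,2,0,0,0],[0,0,0,2,0,0,0],[0,0,0,2,0,0,0],[0,0,0,2,0,0,0],[0,0,0,0,0,0,0]]]'

```text
time_s: 16.68
tcp_pos: [0.4509, 0.176, 0.3045]
ee_rot: [[0.866, -0.023, 0.499], [-0.02, -1.0, -0.012], [0.5, 0.0, -0.866]]
wrist_force: [0.0, 0.0, -1.7]
gripper_width: 0.234
```

```bash
python3 ins.py
```

```text
t 16.675 offset in port frame mm [  1.25  -0.66 118.39] gap 99.7 rot err deg [ 0.03  0.03 -0.01] F port [-0.8   0.02 -1.48] M [-0.059  1.145  0.042] g 0.234 j [ 51.  -7. -42.  37. -42.  12.]
```

Emit:
apply_moves --steps '[[[0,0,0,3,0,0,0],[0,0,0,3,0,0,0],[0,0,0,3,0,0,0],[0,0,0,3,0,0,0],[0,0,0,0,0,0,0]]]'

```text
time_s: 17.3
tcp_pos: [0.4569, 0.1757, 0.294]
ee_rot: [[0.866, -0.023, 0.499], [-0.02, -1.0, -0.012], [0.499, 0.001, -0.866]]
wrist_force: [-0.2, -0.2, -1.6]
gripper_width: 0.231
```

```bash
python3 ins.py
```

```text
t 17.3 offset in port frame mm [  1.21  -0.74 106.28] gap 87.6 rot err deg [ 0.05  0.04 -0.02] F port [-0.95 -0.22 -1.27] M [-0.053  1.137  0.037] g 0.231 j [ 50.  -6. -43.  38. -39.  11.]
```

Free of contact at 17 mm depth, so continuing.

Emit:
apply_moves --steps '[[[0,0,0,4,0,0,0],[0,0,0,4,0,0,0],[0,0,0,4,0,0,0],[0,0,0,4,0,0,0],[0,0,0,4,0,0,0],[0,0,0,4,0,0,0],[0,0,0,0,0,0,0]]]'

```text
time_s: 18.18
tcp_pos: [0.4689, 0.1754, 0.2732]
ee_rot: [[0.866, -0.023, 0.499], [-0.02, -1.0, -0.012], [0.499, 0.001, -0.866]]
wrist_force: [-0.2, -0.5, -1.2]
gripper_width: 0.235
```

```bash
python3 ins.py
```

```text
t 18.175 offset in port frame mm [ 1.16 -0.78 82.21] gap 63.5 rot err deg [ 0.05  0.04 -0.01] F port [-0.81 -0.53 -0.95] M [-0.059  1.135  0.039] g 0.235 j [ 48.  -4. -45.  41. -35.   9.]
```

Emit:
apply_moves --steps '[[[0,0,0,5,0,0,0],[0,0,0,5,0,0,0],[0,0,0,5,0,0,0],[0,0,0,5,0,0,0],[0,0,0,5,0,0,0],[0,0,0,5,0,0,0],[0,0,0,0,0,0,0]]]'

```text
time_s: 19.05
tcp_pos: [0.4839, 0.175, 0.2471]
ee_rot: [[0.866, -0.023, 0.499], [-0.02, -1.0, -0.012], [0.499, 0.001, -0.866]]
wrist_force: [0.5, 0.2, -0.8]
gripper_width: 0.228
```

```bash
python3 ins.py
```

```text
t 19.05 offset in port frame mm [ 1.11 -0.89 52.13] gap 33.4 rot err deg [ 0.06  0.05 -0.02] F port [ 0.06  0.19 -0.94] M [-0.044  1.158 -0.029] g 0.228 j [ 44.  -1. -47.  46. -30.   6.]
```

Emit:
apply_moves --steps '[[[0,0,0,5,0,0,0],[0,0,0,5,0,0,0],[0,0,0,5,0,0,0],[0,0,0,5,0,0,0],[0,0,0,4,0,0,0],[0,0,0,3,0,0,0],[0,0,0,0,0,0,0]]]'

```text
time_s: 19.92
tcp_pos: [0.4974, 0.1748, 0.224]
ee_rot: [[0.866, -0.023, 0.499], [-0.02, -1.0, -0.012], [0.5, 0.0, -0.866]]
wrist_force: [0.3, -0.6, -0.3]
gripper_width: 0.23
```

```bash
python3 ins.py
```

```text
t 19.925 offset in port frame mm [ 1.26 -0.77 25.34] gap 6.6 rot err deg [ 0.04  0.03 -0.02] F port [ 0.1  -0.55 -0.37] M [-0.098  1.186 -0.029] g 0.23 j [ 41.   2. -49.  53. -25.   1.]
```

Emit:
apply_moves --steps '[[[0,0,0,1.5,0,0,0],[0,0,0,1.5,0,0,0],[0,0,0,1,0,0,0],[0,0,0,0,0,0,0]]]'

```text
time_s: 20.42
tcp_pos: [0.4993, 0.1749, 0.2207]
ee_rot: [[0.866, -0.023, 0.5], [-0.02, -1.0, -0.012], [0.5, 0.0, -0.866]]
wrist_force: [0.3, 0.2, -0.6]
gripper_width: 0.232
```

Emit:
apply_moves --steps '[[[0,0,0,0.7,0,0,0],[0,0,0,0.7,0,0,0],[0,0,0,0,0,0,0]]]'

```text
time_s: 20.8
tcp_pos: [0.5, 0.1749, 0.2195]
ee_rot: [[0.866, -0.023, 0.5], [-0.02, -1.0, -0.012], [0.5, 0.0, -0.866]]
wrist_force: [0.5, 0.0, -1.9]
gripper_width: 0.232
```

```bash
python3 ins.py
```

```text
t 20.8 offset in port frame mm [ 1.31 -0.6  20.15] gap 1.5 rot err deg [ 0.01  0.02 -0.02] F port [-0.57  0.06 -1.91] M [1.0e-03 1.2e+00 4.0e-03] g 0.232 j [ 40.   3. -50.  55. -24.   0.]
```

Emit:
apply_moves --steps '[[[0,0,0,0.7,0,0,0],[0,0,0,0.7,0,0,0],[0,0,0,0,0,0,0]]]'

```text
time_s: 21.18
tcp_pos: [0.5008, 0.1749, 0.2183]
ee_rot: [[0.866, -0.023, 0.5], [-0.02, -1.0, -0.012], [0.5, 0.0, -0.866]]
wrist_force: [0.0, -1.1, -0.9]
gripper_width: 0.23
```

Emit:
apply_moves --steps '[[[0,0,0,0.7,0,0,0],[0,0,0,0,0,0,0]]]'

```text
time_s: 21.42
tcp_pos: [0.5011, 0.1749, 0.2177]
ee_rot: [[0.866, -0.023, 0.5], [-0.02, -1.0, -0.012], [0.5, 0.0, -0.866]]
wrist_force: [1.4, 0.2, -1.2]
gripper_width: 0.231
```

Emit:
apply_moves --steps '[[[0,0,0,0.7,0,0,0],[0,0,0,0,0,0,0]]]'

```text
time_s: 21.68
tcp_pos: [0.5014, 0.1749, 0.2174]
ee_rot: [[0.866, -0.023, 0.5], [-0.02, -1.0, -0.011], [0.5, -0.0, -0.866]]
wrist_force: [-3.8, 0.8, 2.5]
gripper_width: 0.233
```

```bash
python3 ins.py
```

```text
t 21.675 offset in port frame mm [ 1.43 -0.53 17.68] gap -1.0 rot err deg [-0.01 -0.02 -0.02] F port [-2.07  0.7   4.11] M [-0.109  1.532  0.012] g 0.233 j [ 39.   3. -50.  56. -23.  -1.]
```

Emit:
apply_moves --steps '[[[0,0,0,0.5,0,0,0],[0,0,0,0,0,0,0]]]'

```text
time_s: 21.92
tcp_pos: [0.5015, 0.1749, 0.2174]
ee_rot: [[0.865, -0.023, 0.501], [-0.02, -1.0, -0.011], [0.501, -0.0, -0.866]]
wrist_force: [-8.5, -1.2, 6.6]
gripper_width: 0.232
```

Run:
```python
from ins import *
st()
p=capture("wrist");q=proj(p,F).astype(int);print(q)
x,y=q[0]-60,min(q[1]-60,300);print(x,y)
cv2.imwrite("pics/w7.png",cv2.resize(p["color"][y:y+100,x:x+120,::-1],None,fx=6,fy=6,interpolation=cv2.INTER_CUBIC))
```

```text
t 21.925 offset in port frame mm [ 1.5  -0.56 17.58] gap -1.1 rot err deg [-0.02 -0.05 -0.01] F port [-3.98 -1.43  9.94] M [-0.296  2.241  0.021] g 0.232 j [ 39.   3. -50.  56. -23.  -1.]
[319 249]
259 189
```

View pics/w7.png

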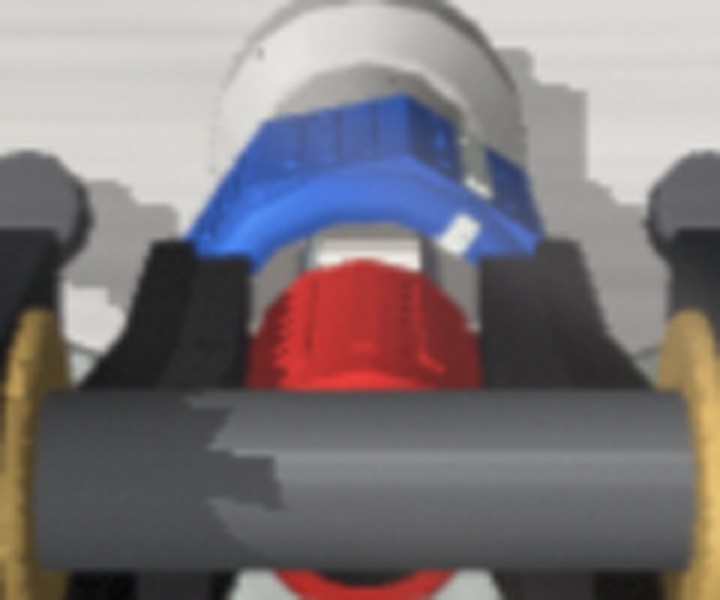

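Contact is stiff: about 10 N with the axis position stuck at the predicted home height, and the head sits directly on the collet. I'll relax, release, then measure the nut.

Emit:
apply_moves --steps '[[[0,0,0,-0.7,0,0,0],[0,0,0,0,0,0,0],[0.6,0,0,0,0,0,0],[0.6,0,0,0,0,0,0],[0.6,0,0,0,0,0,0],[0.6,0,0,0,0,0,0],[0.6,0,0,0,0,0,0]]]'

```text
time_s: 22.85
tcp_pos: [0.5014, 0.1749, 0.2173]
ee_rot: [[0.866, -0.023, 0.5], [-0.02, -1.0, -0.012], [0.5, 0.0, -0.866]]
wrist_force: [-0.7, 0.2, 0.8]
gripper_width: 0.594
```

```bash
python3 ins.py
```

```text
t 22.85 offset in port frame mm [ 1.36 -0.58 17.58] gap -1.1 rot err deg [ 0.01  0.01 -0.02] F port [-0.21  0.19  1.  ] M [0.015 1.03  0.019] g 0.594 j [ 39.   3. -50.  56. -23.  -1.]
```

Emit:
apply_moves --steps '[[[0.6,-1.4,0,0,0,0,0],[0.6,0,0,0,0,0,-0.1],[0.6,0,0,0,0,0,-0.095],[0.6,0,0,5,0,0,0],[0.6,0,0,6,0,0,0],[0.6,0,0,7,0,0,0],[0.6,0,0,7,0,0,0],[0.6,0,0,6,0,0,0],[0.6,0,0,0,0,0,0]]]'

```text
time_s: 23.98
tcp_pos: [0.5156, 0.1739, 0.1889]
ee_rot: [[0.855, 0.143, 0.498], [0.173, -0.985, -0.013], [0.489, 0.097, -0.867]]
wrist_force: [-0.9, 0.2, 0.9]
gripper_width: 0.601
```

```bash
python3 ins.py
```

```text
t 23.975 offset in port frame mm [ -0.56  -1.25 -14.15] gap -32.8 rot err deg [ 0.07  0.1  11.07] F port [-0.29  0.14  1.25] M [-0.051  1.058 -0.002] g 0.601 j [ 33.   6. -53.  71. -17.   0.]
```

Emit:
apply_moves --steps '[[[0.6,0.5,-0.6,0,0,0,0],[0,0,0,0,0,0,0],[0,0,0,0,0,0,0],[0,0,0,0,0,0,0],[0,0,0,0,0,0,0],[0,0,0,0,0,0,0]]]'

```text
time_s: 24.72
tcp_pos: [0.5161, 0.1744, 0.1903]
ee_rot: [[0.854, 0.143, 0.5], [0.173, -0.985, -0.013], [0.491, 0.098, -0.866]]
wrist_force: [-0.3, -4.6, 3.2]
gripper_width: 0.412
```

```bash
python3 ins.py
```

```text
t 24.725 offset in port frame mm [  0.59  -0.7  -13.21] gap -31.9 rot err deg [ 0.11 -0.02 11.1 ] F port [ 1.41 -4.57  2.93] M [-1.403  0.603  0.086] g 0.412 j [ 33.   6. -53.  71. -17.   1.]
```

Emit:
apply_moves --steps '[[[0,0,0.4,0,0,0,0],[0,0,0,0,0,0,0.06],[0,0,0,0,0,0,0.08],[0,0,0,0,0,0,0.08],[0,0,0,0,0,0,0.08],[0,0,0,0,0,0,0.08],[0,0,0,0,0,0,0]]]'

```text
time_s: 25.6
tcp_pos: [0.5161, 0.1742, 0.1902]
ee_rot: [[0.846, -0.183, 0.5], [-0.204, -0.979, -0.013], [0.492, -0.091, -0.866]]
wrist_force: [-0.9, -5.5, 4.8]
gripper_width: 0.408
```

```bash
python3 ins.py
```

```text
t 25.6 offset in port frame mm [  0.55  -0.9  -13.24] gap -31.9 rot err deg [  0.07  -0.02 -10.65] F port [ 1.74 -5.48  4.54] M [-1.528  0.712 -0.102] g 0.408 j [ 33.   6. -53.  71. -17. -21.]
```

The opening stayed at the flats (0.41), so the nut is turning with the gripper.

Emit:
apply_moves --steps '[[[0,0,0,0,0,0,0.1],[0,0,0,0,0,0,0.1],[0,0,0,0,0,0,0.1],[0,0,0,0,0,0,0.1],[0,0,0,0,0,0,0.1],[0,0,0,0,0,0,0.1],[0,0,0,0,0,0,0]]]'

```text
time_s: 26.48
tcp_pos: [0.5159, 0.174, 0.1901]
ee_rot: [[0.595, -0.629, 0.5], [-0.721, -0.693, -0.013], [0.354, -0.353, -0.866]]
wrist_force: [-2.0, -6.3, 5.0]
gripper_width: 0.41
```

```bash
python3 ins.py
```

```text
t 26.475 offset in port frame mm [  0.41  -1.16 -13.23] gap -31.9 rot err deg [ 9.000e-02 -4.000e-02 -4.504e+01] F port [ 0.87 -6.35  5.32] M [-1.63   0.853 -0.114] g 0.41 j [ 33.   6. -53.  71. -17. -55.]
```

Emit:
apply_moves --steps '[[[0,0,0,0,0,0,0.1],[0,0,0,0,0,0,0.1],[0,0,0,0,0,0,0.1],[0,0,0,0,0,0,0.1],[0,0,0,0,0,0,0.1],[0,0,0,0,0,0,0.1],[0,0,0,0,0,0,0]]]'

```text
time_s: 27.35
tcp_pos: [0.5157, 0.1739, 0.19]
ee_rot: [[0.136, -0.855, 0.5], [-0.986, -0.165, -0.013], [0.094, -0.491, -0.866]]
wrist_force: [-4.2, -5.1, 6.1]
gripper_width: 0.408
```

```bash
python3 ins.py
```

```text
t 27.35 offset in port frame mm [  0.14  -1.27 -13.25] gap -32.0 rot err deg [ 1.00e-01 -6.00e-02 -7.94e+01] F port [-0.45 -5.17  7.31] M [-1.59   1.071 -0.122] g 0.408 j [ 33.   6. -53.  71. -17. -90.]
```

Emit:
apply_moves --steps '[[[0,0,0,0,0,0,0.08],[0,0,0,0,0,0,0.08],[0,0,0,0,0,0,0.08],[0,0,0,0,0,0,0.08],[0,0,0,0,0,0,0]]]'

```text
time_s: 27.98
tcp_pos: [0.5156, 0.1739, 0.1899]
ee_rot: [[-0.14, -0.855, 0.5], [-0.988, 0.154, -0.013], [-0.066, -0.495, -0.866]]
wrist_force: [-4.3, -6.3, 5.8]
gripper_width: 0.409
```

```bash
python3 ins.py
```

```text
t 27.975 offset in port frame mm [-1.000e-02 -1.270e+00 -1.326e+01] gap -32.0 rot err deg [ 1.000e-01 -7.000e-02 -9.772e+01] F port [-0.74 -6.42  7.09] M [-1.579  1.189 -0.142] g 0.409 j [  33.    6.  -53.   71.  -17. -108.]
```

Emit:
apply_moves --steps '[[[0,0,0,0,0,0,0.08],[0,0,0,0,0,0,0.08],[0,0,0,0,0,0,0.08],[0,0,0,0,0,0,0]]]'

```text
time_s: 28.48
tcp_pos: [0.5155, 0.174, 0.1899]
ee_rot: [[-0.339, -0.797, 0.499], [-0.923, 0.384, -0.013], [-0.181, -0.465, -0.866]]
wrist_force: [-4.7, -6.1, 5.6]
gripper_width: 0.412
```

```bash
python3 ins.py
```

```text
t 28.475 offset in port frame mm [ -0.12  -1.19 -13.26] gap -32.0 rot err deg [ 9.0000e-02 -7.0000e-02 -1.1146e+02] F port [-1.14 -6.21  7.14] M [-1.539  1.262 -0.101] g 0.412 j [  33.    6.  -53.   71.  -17. -122.]
```

Emit:
apply_moves --steps '[[[0,0,0,0,0,0,0.06],[0,0,0,0,0,0,0.06],[0,0,0,0,0,0,0.06],[0,0,0,0,0,0,0]]]'

```text
time_s: 28.98
tcp_pos: [0.5165, 0.1761, 0.1905]
ee_rot: [[-0.471, -0.726, 0.501], [-0.842, 0.539, -0.009], [-0.263, -0.426, -0.866]]
wrist_force: [2.8, -1.6, 2.2]
gripper_width: 0.422
```

```bash
python3 ins.py
```

```text
t 28.975 offset in port frame mm [  1.05   0.92 -13.17] gap -31.9 rot err deg [-1.1000e-01  9.0000e-02 -1.2151e+02] F port [ 3.61 -1.56  0.49] M [-0.318  0.072  0.679] g 0.422 j [  33.    6.  -52.   71.  -17. -132.]
```

Torque jumped from about −0.1 to +0.68 N m and the pads started riding up the flats, which looks like the stop. I'll relax, release and check with a fresh hold.

Emit:
apply_moves --steps '[[[0,0,0,0,0,0,-0.05],[0,0,0,0,0,0,-0.05],[0,0,0,0,0,0,0],[0.6,0,0,0,0,0,0],[0.6,0,0,0,0,0,0],[0.6,0,0,0,0,0,0],[0.6,0,0,0,0,0,0]]]'

```text
time_s: 29.85
tcp_pos: [0.5158, 0.1748, 0.1897]
ee_rot: [[-0.401, -0.768, 0.499], [-0.89, 0.457, -0.012], [-0.219, -0.449, -0.866]]
wrist_force: [0.4, 0.2, 0.2]
gripper_width: 0.595
```

```bash
python3 ins.py
```

```text
t 29.85 offset in port frame mm [  0.03  -0.32 -13.57] gap -32.3 rot err deg [ 6.0000e-02  1.0000e-02 -1.1604e+02] F port [ 0.47  0.22 -0.01] M [ 0.064  0.973 -0.026] g 0.595 j [  33.    6.  -53.   71.  -17. -127.]
```

Emit:
apply_moves --steps '[[[0,0,0,0,0,0,0],[0,0,0,0,0,0,0],[0,0,0,0,0,0,0],[0,0,0,0,0,0,0],[0,0,0,0,0,0,0]]]'

```text
time_s: 30.48
tcp_pos: [0.516, 0.1749, 0.19]
ee_rot: [[-0.4, -0.768, 0.5], [-0.89, 0.456, -0.012], [-0.219, -0.449, -0.866]]
wrist_force: [-0.5, -0.8, 0.0]
gripper_width: 0.424
```

```bash
python3 ins.py
```

```text
t 30.475 offset in port frame mm [  0.35  -0.28 -13.4 ] gap -32.1 rot err deg [ 2.0000e-02 -0.0000e+00 -1.1603e+02] F port [-0.41 -0.8   0.27] M [0.031 1.012 0.119] g 0.424 j [  33.    6.  -53.   71.  -17. -126.]
```

Emit:
apply_moves --steps '[[[0,0,0,0,0,0,0.05],[0,0,0,0,0,0,0.05],[0,0,0,0,0,0,0]]]'

```text
time_s: 30.85
tcp_pos: [0.516, 0.1749, 0.19]
ee_rot: [[-0.473, -0.725, 0.5], [-0.841, 0.54, -0.012], [-0.261, -0.426, -0.866]]
wrist_force: [0.8, -2.4, 0.6]
gripper_width: 0.418
```

```bash
python3 ins.py
```

```text
t 30.85 offset in port frame mm [  0.42  -0.28 -13.39] gap -32.1 rot err deg [ 2.0000e-02 -5.0000e-02 -1.2159e+02] F port [ 1.01 -2.4   0.09] M [-0.124  0.718  0.76 ] g 0.418 j [  33.    6.  -53.   71.  -17. -132.]
```

A fresh hold gives 0.76 N m immediately, far over the 0.22 N m drag, so this is the hard stop. Relaxing, releasing and withdrawing along the axis.

Emit:
apply_moves --steps '[[[0,0,0,0,0,0,-0.05],[0,0,0,0,0,0,0],[0.6,0,0,0,0,0,0],[0.6,0,0,0,0,0,0],[0.6,0,0,0,0,0,0],[0.6,0,0,-10,0,0,0],[0.6,0,0,-15,0,0,0],[0.6,0,0,-20,0,0,0],[0.6,0,0,-25,0,0,0],[0.6,0,0,-25,0,0,0],[0.6,0,0,-25,0,0,0],[0.6,0,0,0,0,0,0]]]'

```text
time_s: 32.35
tcp_pos: [0.4561, 0.1773, 0.2958]
ee_rot: [[-0.437, -0.746, 0.502], [-0.865, 0.501, -0.007], [-0.246, -0.438, -0.865]]
wrist_force: [0.2, -0.0, -0.2]
gripper_width: 0.6
```

Emit:
apply_moves --steps '[[[0.6,0,0,-10,0,0,-0.175],[0.6,0,0,0,0,0,-0.175],[0.6,0,0,0,0,0,-0.175],[0.6,0,0,0,0,0,-0.175],[0.6,0,0,0,0,0,-0.175],[0.6,0,0,0,0,0,-0.175],[0.6,0,0,0,0,0,-0.175],[0.6,0,0,0,0,0,-0.175],[0.6,0,0,0,0,0,-0.175],[0.6,0,0,0,0,0,-0.175],[0.6,0,0,0,0,0,-0.175],[0.6,0,0,0,0,0,0]]]'

```text
time_s: 33.85
tcp_pos: [0.4511, 0.1759, 0.3013]
ee_rot: [[0.853, -0.155, 0.498], [-0.171, -0.985, -0.013], [0.493, -0.074, -0.867]]
wrist_force: [0.8, -0.4, 0.5]
gripper_width: 0.604
```

Run:
```python
from ins import *
s=st()
p=capture("wrist");q=proj(p,F);top=F+P[:,2]*.028;print("face",q,"headtop pred",proj(p,top))
x,y=min(max(int(q[0])-60,0),520),min(max(int(q[1])-60,0),300);print(x,y)
cv2.imwrite("pics/w8.png",cv2.resize(p["color"][y:y+100,x:x+120,::-1],None,fx=6,fy=6,interpolation=cv2.INTER_CUBIC))
S=capture("scene");m=proj(S,F+P[:,2]*.014);print("scene head pred",m,blob(S,red,(int(m[0])-15,int(m[1])-15,int(m[0])+15,int(m[1])+15))[:2])
T=capture("top");g=proj(T,[.5895,-.146,.126]);print("green",g,blob(T,green,(370,180,392,202))[0])
for n,c in (("scene",S),("top",T)):
    for t in ("buffer_a","beaker"): print(n,t,[(round(d["confidence"],2),d["box"]) for d in masks_of(c,t)[:2]])
```

```text
t 33.85 offset in port frame mm [ -0.2   -0.75 115.48] gap 96.8 rot err deg [ 0.12  0.08 -8.72] F port [ 0.94 -0.37  0.  ] M [0.009 1.013 0.054] g 0.604 j [ 51.  -7. -43.  37. -41.   3.]
face [319.15671638 201.97439073] headtop pred [319.21513113 211.17035397]
259 141
scene head pred [389.04294216 193.79551816] (array([387.91025641, 192.85897436]), array([384, 187,   9,  12,  78], dtype=int32))
green [379.46683992 189.94159271] [379.03225806 190.09677419]
scene buffer_a [(0.91, [433.5, 274.0, 26.9, 37.0]), (0.71, [450.5, 246.3, 26.5, 39.5])]
scene beaker [(0.95, [203.9, 145.4, 28.3, 32.5])]
top buffer_a [(0.79, [153.6, 222.6, 26.2, 24.4]), (0.6, [160.4, 184.4, 24.8, 19.6])]
top beaker [(0.78, [463.6, 204.2, 32.5, 31.2]), (0.71, [153.0, 223.6, 25.4, 23.9])]
```

View pics/w8.png

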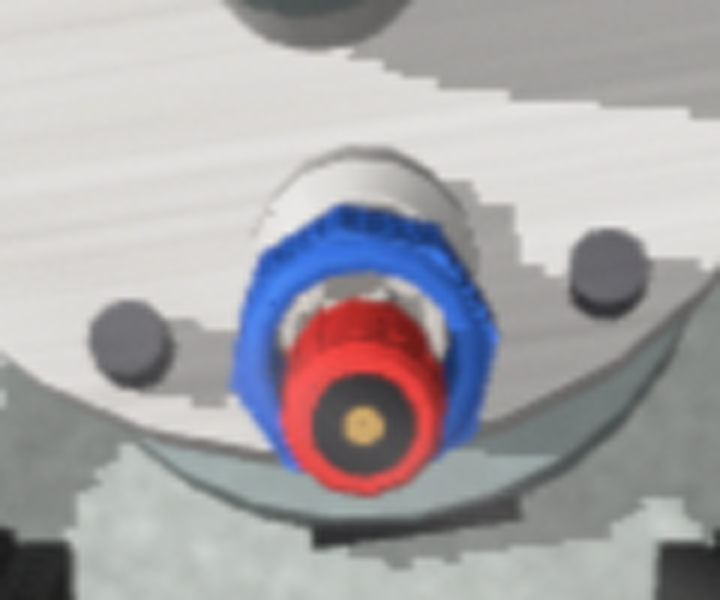

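The gold head-top centre is at (319.1,211.4) against a predicted (319.2,211.2) for fully home. The nut's white mark has turned out of sight behind the head. The other things are unmoved.

```bash
python3 -c "
from station import r
print(r.finish_job())"
```

```text
the job is handed in; nothing more can be done
None
```

The red sensor is in the slanted port with its head home on the collet. The nut is tightened to its stop, and I handed the job in at about 34 s of robot time.

**Insertion:** I lowered the sensor down the port with no contact force until the head met the collet. There the position stopped changing while the force rose to about 10 N. I relaxed that and let go.

**Nut:** I turned it clockwise about 2.2 rad in one hold. The moment about the port axis then jumped from about −0.1 to +0.68 N m. After letting go and taking a fresh hold, it read 0.76 N m almost at once, well above the 0.22 N m drag expected. I then released it and backed the gripper well clear.

**Last checks:**
- **Red head:** the centre of its top appeared within 0.3 px of where a fully home sensor should be in the wrist camera. In the scene camera it was about 1.5 px off, within the calibration error.
- **Other things:** the green sensor, the beaker and the bottles were where they started, within a few pixels. The network also reported one of the bottles as a second, false beaker.
- **Not confirmed by picture:** the white mark on the nut ended up hidden behind the head, so the nut's final angle rests on the moment and tool angle only.
- **Side movement at the stop:** the pads rode up the nut slightly and the gripper moved about 2 mm sideways before I relaxed it. The recorded side forces stayed under 7 N.

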